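Change over the flip-cap pick tubes

TASK

The tube of cocktail picks with the red cap was left open and the green one is wanted next. First press the red cap fully shut on its tube, then flip the green cap open until it stands upright or leans back beyond upright. Leave the yellow cap shut.

Things in the scene. Friction and masses are not known exactly. Their poses are not given: they have to be found in the camera images.
- rack: Low wooden rack, 56 x 226 x 50 mm, fixed to the worktop; origin at the centre of its foot on the worktop. z up, y along the row, x level, from the lip side of the caps to the hinge side: towards the robot, give or take 15 degrees. Three clear tubes, 26 mm across, rims 85 mm up, stand fast in it at y = -70, 0, 70 mm: red, yellow and green cap in any order. The worktop is clear for 80 mm before and behind it.
- red_hinge (a point): Middle of the red cap's hinge pin, at rim height, on the robot's side, 14 mm (+x) from the tube's axis; axes as the rack's, fixed to the tube. Shut, the cap is a disc 28 mm across, centre at x = -14 mm here, z = 0 to 9 mm; a thumb lip 12 mm wide (y) and 6 mm thick (z = 3 to 9 mm; ridge to 11 mm at its end) sticks out from the disc over free space to x = -54 mm.
- red_cap (a joint): Opening angle of the red cap, rad: 0 shut; grows as the lip swings up and over towards +x (the robot); 1.57 upright; stop at 2.0. It starts open, 1.4 to 1.9. The stiff hinge (0.03 N m) keeps the cap wherever it is left; no snap, no spring.
- green_hinge (a point): Middle of the green cap's hinge pin; tube, cap, lip and axes as for the red one. Shut, the lip can be pinched from above across its 12 mm width (y) at x = -47 mm, z = 6 mm in this frame; that spot swings on a circle about the hinge (pin along y). Below the lip the space is free for 40 mm.
- green_cap (a joint): Opening angle of the green cap, as for the red one; same stiff hinge. It starts shut, 0.
- yellow_cap (a joint): Opening angle of the yellow cap, a bystander of the same shape in the same rack. It starts shut, 0.

How it is judged:
On the way, in this order (a step that is already met when the one before it is completed fails the run):
1. the red cap is pressed shut while the green cap is still shut (value of joint red_cap below 0.1 rad and value of joint green_cap below 0.3 rad), for 0.2 s.
2. the green cap is flipped open (value of joint green_cap above 1.3 rad), for 0.2 s.
At the end, for the whole second after the job is handed in: The red cap is shut (within 0.1 rad), the green cap stands open (beyond 1.3 rad, upright being 1.57) and the yellow cap is shut (within 0.15 rad) (value of joint red_cap below 0.1 rad and value of joint green_cap above 1.3 rad and value of joint yellow_cap below 0.15 rad); the robot touches nothing.
It fails at once if the yellow cap is flipped open (value of joint yellow_cap above 0.35 rad).
It also fails if it takes over 45 s, if anything falls off the work surface, if the arm or the gripper's body presses on something with over 40 N, if the wrist force passes 120 N, or if a joint passes its speed limit or range.

ROBOT

A 7-joint arm with a two-finger parallel gripper is mounted at the origin on a cart in front of the work surface, level with it; the furniture and walls round the work are solid. World frame = base frame: x ahead of the robot, y to its left, z up, the work surface at z = 0. Lengths are in m, angles in rad, forces in N, time in s.
With the tool pointing down it reaches from about 0.4 to 0.85 m from the base axis. Payload 4.5 kg.
Tool frame: the origin (TCP) lies on the centre line of the jaws, within the pads' length; the fingertips stand 11 mm ahead of it and the grasp point (between the pads) lies 8 mm behind it; z points along the fingers, y is the direction in which the jaws open and shut (so a half turn about z gives the same grasp; the last joint's range is limited). The gripper opens to 88 mm and grips with 3 to 60 N. Pads are 18 mm wide; open, the fingers measure 123 mm over their backs; the gripper's body (75 mm by 187 mm) begins 45 mm behind the grasp point.
Start: joints at [1.293, 0.689, -0.195, 1.565, 0.157, 0.902, -0.215], TCP at [0.192, -0.595, 0.212] pointing down, gripper open.
Joint ranges: [-3.01, 3.01], [-0.46, 2.08], [-1.47, 1.51], [0.13, 2.56], [-1, 4.14], [0.04, 2.09], [-2.66, 2.66]. Speed limits (rad/s): [2.57, 2.57, 3.14, 3.14, 3.14, 3.14, 3.14].

INTERFACE

Orientations are given as a unit quaternion [x, y, z, w].
In Python, from plant import r, snapshot gives the robot as it stands.
- The arm moves only by the tool drive_tool, never from a script. Its argument "commands" is a list of rows, each an object of numbers: "wx", "wy", "wz": the turn, a rotation vector about the tool's x, y, z in rad; "dx", "dy", "dz": the shift along the tool's x, y, z in m; "claw": the opening, from 0 (shut) to 1 (fully open). A call has 1 to 12 rows; each row shifts and turns the commanded pose from where the row before left it, along the tool's axes as they then stand; what a row does not reach is not made up. A row lasts 1/10 s, in which the tool goes at most 50 mm and 8.59 degrees, less where a joint would pass 70% of its speed; a pose out of reach is approached as far as the arm can. A call is refused whole if a number of a shift passes 0.05 or a number of a turn 0.15, either way. A call with a gripper value outside its range is refused whole. The fingers move at their own pace and stop on an object; "grip_force" is the grip in N (left out, the last holds). Time passes only in rows, so rows that do not move let the fingers close. It gives the time, the measured TCP pose, the force and the opening at its end, in the units of the state.
- r.get_state(): the state, without advancing time (a new reading comes with each control period).
- snapshot(name): name is "scene" or "top"; returns a dict with "color" (420x560x3 uint8, red, green, blue), "fx", "fy", "cx", "cy" (pixels), "world_to_cam" (4x4, takes a point from world to camera coordinates). Camera axes: x right, y up, looking along -z (the intrinsics and any distortion apply to the point x, -y, -z); pixel columns grow to the right and rows downward; lengths in m; the calibration is good to about 2 mm. A picture is of the moment at which its call begins. There is no depth.
- r.finish_job(): hands the job in, once; it reports no verdict.
The state is a dict: "clock": time; "q": joint angles; "qd": joint speeds; "joint_torque": joint torques, N m; "tool_pos": TCP position; "eef_rot": TCP orientation; "contact_force": force on the tool from outside, world axes, zero at the start; "moment": the same for the moment, N m; "opening": opening from 0.0 (shut) to 1.0 (fully open).
Only numpy, scipy, OpenCV 4.12 (cv2) and the standard library are available. Lean on these libraries where they do the work, as an engineer would, in place of code of your own. Each camera call takes 0.05 s, during which the arm holds its last target. There are 200 camera calls.

## Working session

There is one attempt and no reset: what is moved stays moved. The work goes in short steps, Python scripts to look and compute and a tool call to move; the robot and the scene stay as the last step left them, time stands still between calls to the robot, and variables do not carry over. Pictures are saved under pics/ and viewed, on a budget of 10 in all, crops included, one or two more only if the job needs it, and the job is handed in when it is done.

Besides the shell and the picture viewer there is one more tool, called after "Request:" by a JSON object that holds its "op" and its "data". drive_tool: Moves the arm, as the interface text tells. Its arguments: {"type":"object","properties":{"commands":{"type":"array","items":{"type":"object","properties":{"wx":{"type":"number"},"wy":{"type":"number"},"wz":{"type":"number"},"dx":{"type":"number"},"dy":{"type":"number"},"dz":{"type":"number"},"claw":{"type":"number"}}}},"grip_force":{"type":"number"}},"required":["commands"]}

```bash
mkdir -p pics; ls; python3 - <<'E'
from plant import r, snapshot
import cv2,numpy as np,pickle
print(r.get_state())
for n in("scene","top"):
    s=snapshot(n); pickle.dump(s,open(f"pics/{n}0.pkl","wb"))
    cv2.imwrite(f"pics/{n}0.png",s["color"][...,::-1]); print({k:v for k,v in s.items() if k!="color"})
E
```

```text
pics
{'clock': 0.0, 'q': array([ 1.29280517,  0.68998981, -0.19447026,  1.56633338,  0.15730929,
        0.90248135, -0.21512166]), 'qd': array([ 8.61683727e-04,  2.69083185e-05, -2.28680371e-03, -6.46887282e-04,
       -1.10363957e-03,  1.42978951e-03, -4.70764868e-04]), 'joint_torque': array([ 1.30029157e-04, -5.27564907e+01, -1.26723614e+00, -1.53429902e+01,
       -5.27932984e-02,  6.50344271e-03,  1.67278654e-04]), 'tool_pos': array([ 0.19144603, -0.59425126,  0.21120816]), 'eef_rot': array([ 9.87869869e-01,  1.55281332e-01, -2.21792089e-04, -8.83879108e-04]), 'contact_force': array([-0.32164916, -0.23066851,  0.49393363]), 'moment': array([0.00545516, 0.00598544, 0.02219088]), 'opening': 0.9968457769204242}
{'fx': 398.01015028421125, 'fy': 398.01015028421125, 'cx': 279.36201808743346, 'cy': 212.5971210011996, 'world_to_cam': array([[-0.75852716, -0.65124245, -0.02279962,  0.3584816 ],
       [ 0.38615904, -0.47740657,  0.78928079, -0.22445678],
       [-0.52489785,  0.58988663,  0.613609  , -0.66650134],
       [ 0.        ,  0.        ,  0.        ,  1.        ]])}
{'fx': 514.0112656244766, 'fy': 514.0112656244766, 'cx': 275.92456490126534, 'cy': 214.06775943141736, 'world_to_cam': array([[-0.00773552, -0.99992674, -0.00930977,  0.06969787],
       [ 0.99921866, -0.00809023,  0.03868616, -0.43813187],
       [-0.03875865, -0.00900323,  0.99920804, -0.94378217],
       [ 0.        ,  0.        ,  0.        ,  1.        ]])}
```

View pics/scene0.png

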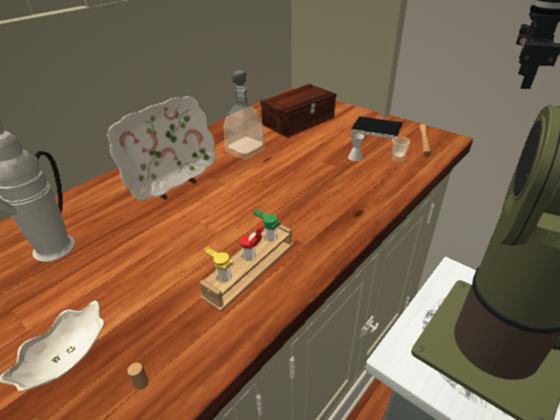

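View pics/top0.png

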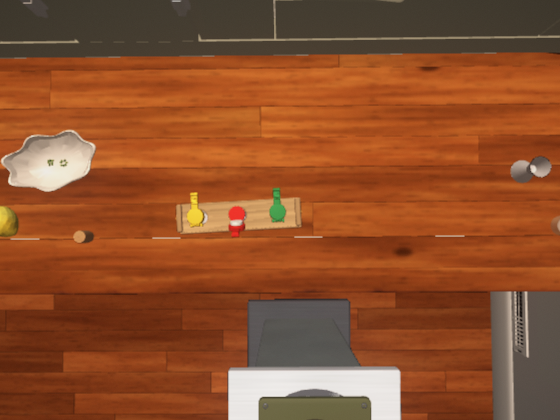

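```bash
python3 - <<'E'
import cv2,pickle
a=pickle.load(open("pics/top0.pkl","rb"))["color"][...,::-1]
b=pickle.load(open("pics/scene0.pkl","rb"))["color"][...,::-1]
A=cv2.resize(a[180:240,170:310],None,fx=5.7,fy=5,interpolation=cv2.INTER_CUBIC)[:, :798]
B=cv2.resize(b[200:310,190:310],None,fx=2.7,fy=2.7,interpolation=cv2.INTER_CUBIC)
import numpy as np
C=np.zeros((600,800,3),np.uint8);C[:300,:798]=A;C[302:302+B.shape[0],:B.shape[1]]=B[:298]
cv2.imwrite("pics/crop.png",C)
E
```

```text
(no output)
```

View pics/crop.png

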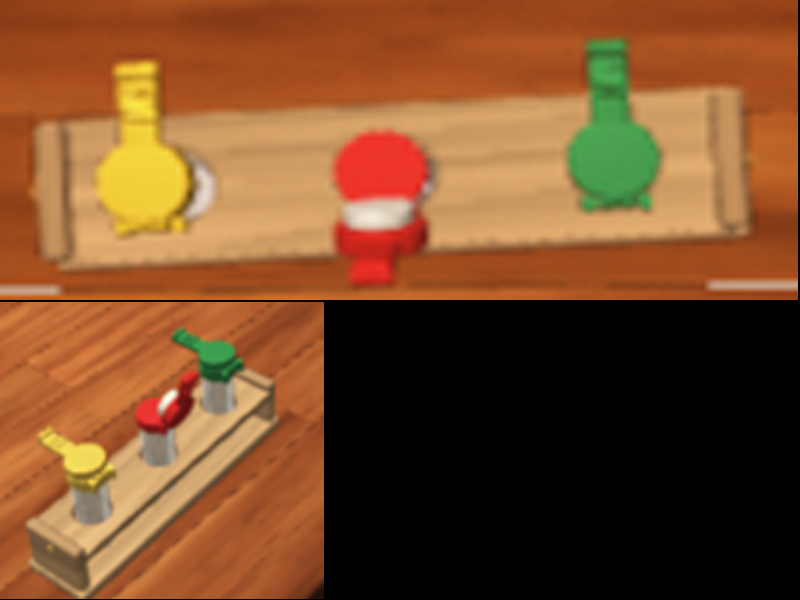

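```bash
cat > h.py <<'E'
import numpy as np,pickle
from scipy.spatial.transform import Rotation as R
def proj(s,p):
    c=s["world_to_cam"]@np.r_[p,1]; return np.array([s["fx"]*c[0]/-c[2]+s["cx"], s["cy"]+s["fy"]*-c[1]/-c[2]])
def rack(v):  # x,y,yaw -> T
    T=np.eye(4);T[:3,:3]=R.from_euler("z",v[2]).as_matrix();T[:2,3]=v[:2];return T
def pt(v,p): return (rack(v)@np.r_[p,1])[:3]
E
python3 - <<'E'
from h import *
from scipy.optimize import least_squares
t=pickle.load(open("pics/top0.pkl","rb"));s=pickle.load(open("pics/scene0.pkl","rb"))
c=lambda u,v:(170+u/5.7,180+v/5.0)
d=lambda u,v:(190+u/2.7,200+(v-302)/2.7)
obs=[(t,(0,-.07,.094),c(143,183)),(t,(0,.07,.094),c(613,160)),(t,(-.04,.07,.095),c(607,47)),(t,(-.04,-.07,.095),c(137,70)),
(t,(0,0,.086),c(381,174)),(s,(0,.07,.094),d(217,353)),(s,(0,-.07,.094),d(85,460))]
f=lambda v:np.concatenate([proj(k,pt(v,p))-q for k,p,q in obs])
o=least_squares(f,[.45,.07,3.1]);print(o.x,o.fun.reshape(-1,2).round(2))
o2=least_squares(lambda v:f(v)[:10],o.x);print(o2.x)
v=o.x
for n,y in(("yel",-.07),("red",0),("green",.07)):print(n,"hinge",pt(v,(.014,y,.085)))
# red tip of lip for angles
for a in (1.4,1.6,1.75,1.9):
    x,z=-.054,.009; # rotation: lip goes up
    X=.014+x*np.cos(a)+z*np.sin(a);Z=.085-x*np.sin(a)+z*np.cos(a)
    P=pt(v,(X,0,Z));print(a,P,(proj(t,P)-[170,180])*[5.7,5], (proj(s,P)-[190,200])*2.7+[0,302])
E
```

```text
[0.43471721 0.13278507 3.18775014] [[-0.38  0.42]
 [-0.09  0.53]
 [-0.32 -0.53]
 [-0.55 -0.61]
 [-0.38  0.15]
 [ 0.65 -0.75]
 [ 0.62 -1.2 ]]
[0.43469647 0.13219021 3.18856606]
yel hinge [0.41750225 0.20206454 0.085     ]
red hinge [0.42073212 0.13213909 0.085     ]
green hinge [0.423962   0.06221365 0.085     ]
1.4 [0.42104097 0.13215336 0.13974399] [364.84822081 211.26057335] [166.83549267 357.78035356]
1.6 [0.41017045 0.13165125 0.13871418] [367.14624955 245.29271945] [179.18821526 365.05534645]
1.75 [0.40227065 0.13128635 0.13653103] [369.27036147 269.9929085 ] [188.38286276 372.05952882]
1.9 [0.39478545 0.13094061 0.1331906 ] [371.67324808 293.25742264] [197.24831021 380.20564806]
```

Request:
{"op": "drive_tool", "data": {"commands": [{"wz":0.133},{"wz":0.133},{"dx":0.03,"dy":-0.03},{"dx":0.03,"dy":-0.03},{"dx":0.03,"dy":-0.03},{"dx":0.03,"dy":-0.03},{"dx":0.03,"dy":-0.03},{"dx":0.03,"dy":-0.03},{"dx":0.03,"dy":-0.03},{"dx":0.03,"dy":-0.03},{"dx":0.03,"dy":-0.03}], "grip_force": 5}}

```text
validation failed for argument at $.co...
```

```bash
cat >> h.py <<'E'
V=[0.4347,0.1325,3.188]
def pose(s):
    """TCP in rack coords (mm) and the tool axes in rack coords"""
    T=np.linalg.inv(rack(V)); Rt=T[:3,:3]@R.from_quat(s["eef_rot"]).as_matrix()
    return (T@np.r_[s["tool_pos"],1])[:3],Rt
def lip(y,a,x=-.047,z=.006):  # rack-frame point on a cap's lip at angle a
    return np.array([.014+x*np.cos(a)+z*np.sin(a),y,.085-x*np.sin(a)+z*np.cos(a)])
def go(target):
    from plant import r
    s=r.get_state();p,Rt=pose(s)
    print("t",s["clock"],"rack pos mm",(p*1e3).round(1),"tool x",Rt[:,0].round(3),"z",Rt[:,2].round(3),"open",round(s["opening"],3),"F",s["contact_force"].round(1))
    print("tool shift mm to target",(Rt.T@(np.array(target)-p)*1e3).round(1))
E
python3 -c "
from h import *
print(lip(0,1.85)); go(lip(0,1.85)+[0,0,.08])"
```

```text
[0.03272039 0.         0.12852639]
t 0.1 rack pos mm [276.6 714.8 211.3] tool x [-0.965 -0.262 -0.   ] z [ 0.001 -0.002 -1.   ] open 0.998 F [0.5 0.9 0.3]
tool shift mm to target [ 422.9 -625.7    3.7]
```

Request:
{"op": "drive_tool", "data": {"commands": [{"dx":0,"dy":0,"dz":0,"wx":0,"wy":0,"wz":0.133,"claw":1},{"dx":0,"dy":0,"dz":0,"wx":0,"wy":0,"wz":0.133,"claw":1}], "grip_force": 5}}

```text
clock: 0.3
tool_pos: [0.1915, -0.5945, 0.2115]
eef_rot: [1.0, 0.02, -0.0, -0.001]
contact_force: [-0.3, -0.3, -0.1]
opening: 0.998
```

Request:
{"op": "drive_tool", "data": {"commands": [{"dx":0.03,"dy":-0.03,"dz":0,"wx":0,"wy":0,"wz":0,"claw":1},{"dx":0.03,"dy":-0.03,"dz":0,"wx":0,"wy":0,"wz":0,"claw":1},{"dx":0.03,"dy":-0.03,"dz":0,"wx":0,"wy":0,"wz":0,"claw":1},{"dx":0.03,"dy":-0.03,"dz":0,"wx":0,"wy":0,"wz":0,"claw":1},{"dx":0.03,"dy":-0.03,"dz":0,"wx":0,"wy":0,"wz":0,"claw":1},{"dx":0.03,"dy":-0.03,"dz":0,"wx":0,"wy":0,"wz":0,"claw":1},{"dx":0.03,"dy":-0.03,"dz":0,"wx":0,"wy":0,"wz":0,"claw":1},{"dx":0.03,"dy":-0.03,"dz":0,"wx":0,"wy":0,"wz":0,"claw":1},{"dx":0.03,"dy":-0.03,"dz":0,"wx":0,"wy":0,"wz":0,"claw":0.6}], "grip_force": 5}}

```text
clock: 1.2
tool_pos: [0.4498, -0.3113, 0.2118]
eef_rot: [1.0, 0.023, -0.0, -0.0]
contact_force: [1.8, -0.8, -0.4]
opening: 0.929
```

```bash
python3 -c "
from h import *
go(lip(0,1.85)+[0,0,.08])"
```

```text
t 1.2 rack pos mm [  5.5 444.  211.8] tool x [-1.     0.001 -0.001] z [ 0.001 -0.    -1.   ] open 0.929 F [ 1.8 -0.8 -0.4]
tool shift mm to target [ -27.5 -444.     3.4]
```

Request:
{"op": "drive_tool", "data": {"commands": [{"dx":-0.002,"dy":-0.037,"dz":0,"wx":0,"wy":0,"wz":0,"claw":0.4},{"dx":-0.002,"dy":-0.037,"dz":0,"wx":0,"wy":0,"wz":0,"claw":0.4},{"dx":-0.002,"dy":-0.037,"dz":0,"wx":0,"wy":0,"wz":0,"claw":0.4},{"dx":-0.002,"dy":-0.037,"dz":0,"wx":0,"wy":0,"wz":0,"claw":0.4},{"dx":-0.002,"dy":-0.037,"dz":0,"wx":0,"wy":0,"wz":0,"claw":0.4},{"dx":-0.002,"dy":-0.037,"dz":0,"wx":0,"wy":0,"wz":0,"claw":0.4},{"dx":-0.002,"dy":-0.037,"dz":0,"wx":0,"wy":0,"wz":0,"claw":0.4},{"dx":-0.002,"dy":-0.037,"dz":0,"wx":0,"wy":0,"wz":0,"claw":0.4},{"dx":-0.002,"dy":-0.037,"dz":0,"wx":0,"wy":0,"wz":0,"claw":0.4},{"dx":-0.002,"dy":-0.037,"dz":0,"wx":0,"wy":0,"wz":0,"claw":0.4},{"dx":-0.002,"dy":-0.037,"dz":0,"wx":0,"wy":0,"wz":0,"claw":0.4},{"dx":-0.002,"dy":-0.037,"dz":0,"wx":0,"wy":0,"wz":0,"claw":0.4}], "grip_force": 5}}

```text
clock: 2.4
tool_pos: [0.4043, 0.1311, 0.2119]
eef_rot: [1.0, 0.023, -0.0, 0.0]
contact_force: [0.9, 0.3, -0.1]
opening: 0.403
```

```bash
python3 -c "
from h import *
go(lip(0,1.85))
from plant import snapshot
import cv2
a=snapshot('scene')['color'][...,::-1][130:320,170:390]
b=snapshot('top')['color'][...,::-1][170:290,170:310]
C=np.zeros((600,800,3),np.uint8);A=cv2.resize(a,(460,397),interpolation=2);B=cv2.resize(b,(336,288),interpolation=2)
C[:397,:460]=A;C[:288,462:798]=B;cv2.imwrite('pics/p4.png',C)
"
```

```text
t 2.4 rack pos mm [ 30.5   0.  211.9] tool x [-1.     0.001 -0.   ] z [ 0.  0. -1.] open 0.403 F [ 0.9  0.3 -0.1]
tool shift mm to target [-2.2 -0.  83.4]
```

View pics/p4.png

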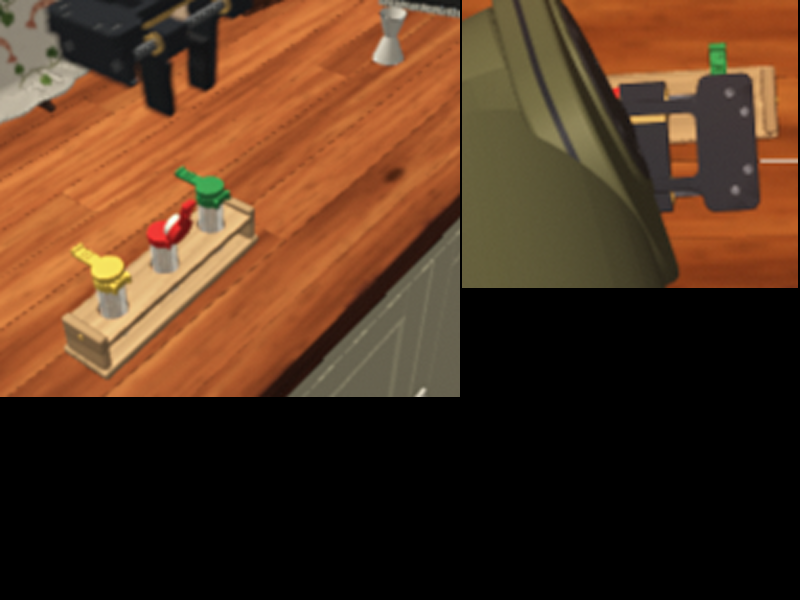

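Request:
{"op": "drive_tool", "data": {"commands": [{"dx":-0.001,"dy":0,"dz":0.025,"wx":0,"wy":0,"wz":0,"claw":0.4},{"dx":-0.001,"dy":0,"dz":0.025,"wx":0,"wy":0,"wz":0,"claw":0.4},{"dx":0,"dy":0,"dz":0,"wx":0,"wy":0,"wz":0,"claw":0.4}], "grip_force": 5}}

```text
clock: 2.8
tool_pos: [0.4008, 0.1282, 0.1601]
eef_rot: [1.0, 0.023, -0.003, 0.001]
contact_force: [1.1, -0.0, -0.0]
opening: 0.401
```

```bash
python3 -c "
from h import *
go(lip(0,1.85))
from plant import snapshot,r
import cv2
s=snapshot('scene');a=s['color'][...,::-1][150:270,190:350]
cv2.imwrite('pics/p5.png',cv2.resize(a,(800,600),interpolation=2))
p,Rt=pose(r.get_state())
for y in(-.0176,.0176):print((proj(s,pt(V,p+[0,y,-.011]))-[190,150])*5)
"
```

```text
t 2.8 rack pos mm [ 34.1   2.7 160.1] tool x [-1.     0.001 -0.006] z [ 0.006  0.002 -1.   ] open 0.401 F [ 1.1 -0.  -0. ]
tool shift mm to target [ 1.5 -2.8 31.5]
[321.02633882 372.20629823]
[384.65076065 322.3029868 ]
```

View pics/p5.png

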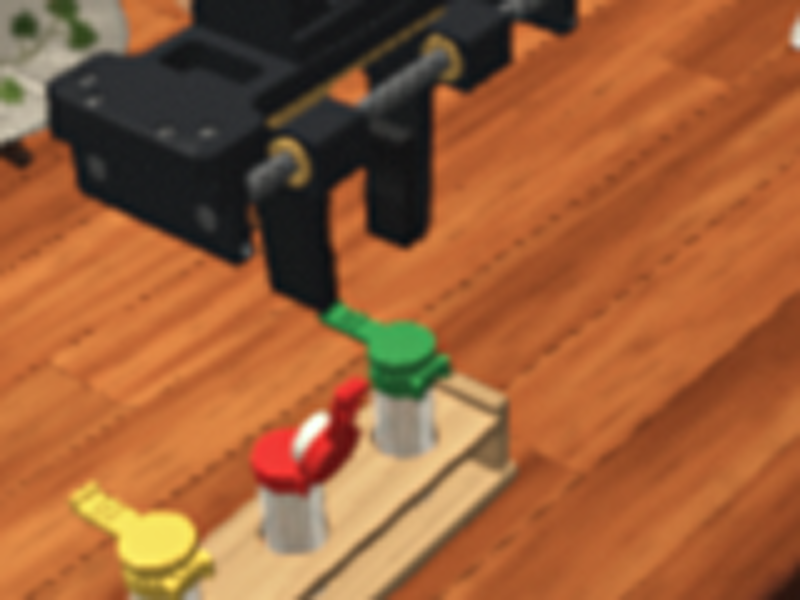

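```bash
python3 -c "
from h import *
from plant import r,snapshot
s=r.get_state();print(s['q'].round(2))
t=pickle.load(open('pics/top0.pkl','rb'));k=pickle.load(open('pics/scene0.pkl','rb'))
Rm=R.from_quat(s['eef_rot']).as_matrix()
for sy in(-1,1):
  for sx in(-1,1):
    P=s['tool_pos']+Rm@[sx*.0375,sy*.0935,-.053]
    print(sx,sy,((proj(k,P)-[190,150])*5).round(),proj(t,P).round())
import cv2
a=snapshot('top')['color'][...,::-1][120:300,170:410]
cv2.imwrite('pics/p6.png',cv2.resize(a,(800,600),interpolation=2))
"
```

```text
[-0.41  0.53 -0.02  2.21  0.02  0.4  -1.97]
-1 -1 [235. 385.] [169. 263.]
1 -1 [ 62. 295.] [167. 212.]
-1 1 [593. 113.] [298. 257.]
1 1 [428.  51.] [295. 205.]
```

View pics/p6.png

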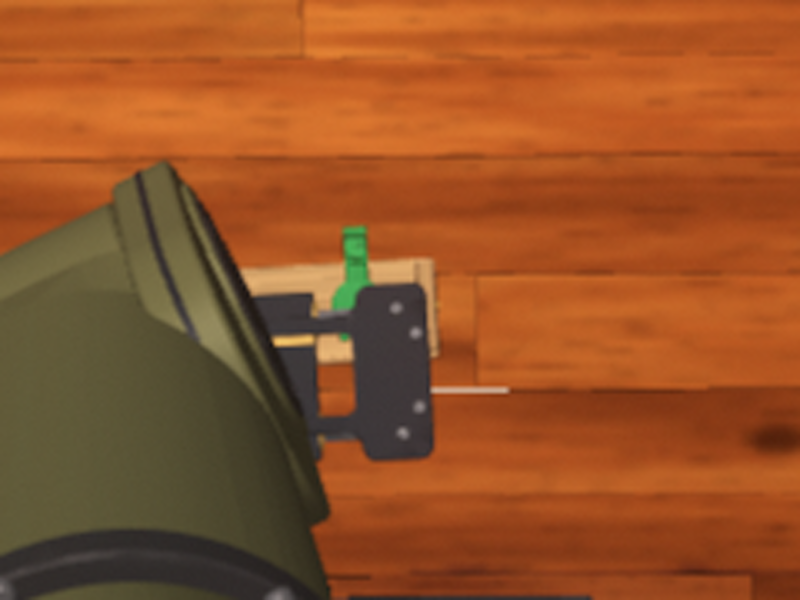

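Request:
{"op": "drive_tool", "data": {"commands": [{"dx":0.001,"dy":-0.003,"dz":0.015,"wx":0,"wy":0,"wz":0,"claw":0.4},{"dx":0,"dy":0,"dz":0.015,"wx":0,"wy":0,"wz":0,"claw":0.4},{"dx":0,"dy":0,"dz":0,"wx":0,"wy":0,"wz":0,"claw":0.4},{"dx":0,"dy":0,"dz":0,"wx":0,"wy":0,"wz":0,"claw":0.05},{"dx":0,"dy":0,"dz":0,"wx":0,"wy":0,"wz":0,"claw":0.05},{"dx":0,"dy":0,"dz":0,"wx":0,"wy":0,"wz":0,"claw":0.05},{"dx":0,"dy":0,"dz":0,"wx":0,"wy":0,"wz":0,"claw":0.05}], "grip_force": 5}}

```text
clock: 3.6
tool_pos: [0.404, 0.1326, 0.1325]
eef_rot: [1.0, 0.023, 0.001, -0.0]
contact_force: [-0.6, 0.6, 0.6]
opening: 0.062
```

```bash
python3 -c "
from h import *
from plant import r,snapshot
go(lip(0,1.85))
import cv2
s=snapshot('scene');a=s['color'][...,::-1][150:270,190:350]
cv2.imwrite('pics/p7.png',cv2.resize(a,(800,600),interpolation=2))
"
```

```text
t 3.6 rack pos mm [ 30.6  -1.6 132.5] tool x [-1.     0.001  0.001] z [-0.001 -0.    -1.   ] open 0.062 F [-0.6  0.6  0.6]
tool shift mm to target [-2.1  1.6  4. ]
```

View pics/p7.png

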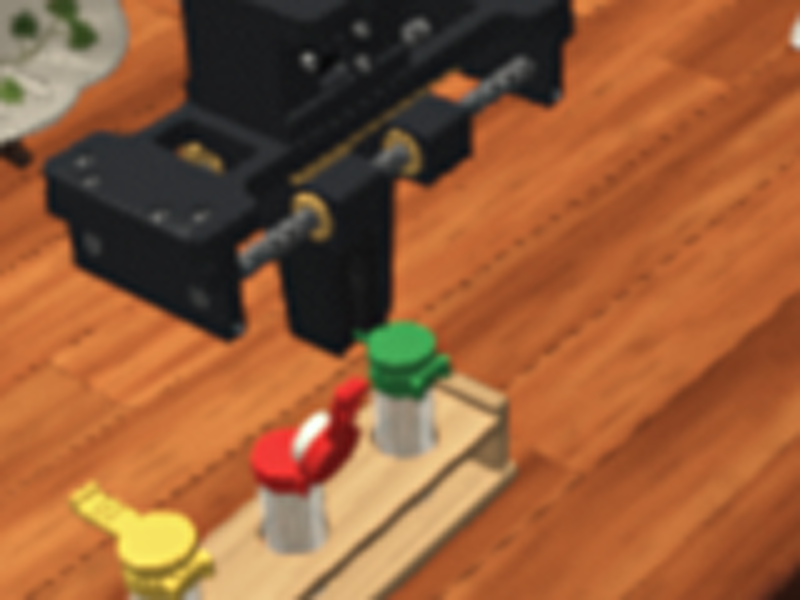

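```bash
python3 -c "
from h import *
from scipy.optimize import least_squares
k=pickle.load(open('pics/scene0.pkl','rb'));t=pickle.load(open('pics/top0.pkl','rb'))
c=np.array([.404,.1326,0])
o=[((-.009,.0175),(345,352)),((.009,.0175),(292,335)),((-.009,-.0175),(390,318))]
f=lambda z:np.concatenate([proj(k,c+[a[0],a[1],z[0]])-np.array(q)/5-[190,150] for a,q in o])
r=least_squares(f,[.13]);print(r.x,r.fun)
f=lambda z:np.concatenate([proj(k,np.r_[0,0,0]+[a[0]+z[0],a[1]+z[1],.1215])-np.array(q)/5-[190,150] for a,q in o])
r=least_squares(f,[.4,.13]);print('if z right',r.x,r.fun)
# red tip: seen (352,383) 
for a in(1.4,1.6,1.85,2.0):
  P=pt(V,lip(0,a,-.054,.006));print(a,P,(proj(k,P)-[190,150])*5)
"
```

```text
[0.16195788] [-4.34592057  1.33765485 -1.22515068  0.63494345  0.21576282 -1.54184436]
if z right [0.43837435 0.09443186] [-2.35180498  0.77365712  1.38700964  0.43056248  1.00787859 -1.27091008]
1.4 [0.42397708 0.13200202 0.13923409] [303.51893564 350.98547219]
1.6 [0.41314901 0.13149916 0.13880178] [326.11395816 363.0819855 ]
1.85 [0.40008778 0.13089258 0.13525532] [354.23262748 384.36902367]
2.0 [0.39281743 0.13055494 0.13160518] [370.24881192 399.89226683]
```

Request:
{"op": "drive_tool", "data": {"commands": [{"dx":0,"dy":0.001,"dz":0,"wx":0,"wy":0,"wz":0,"claw":0.4},{"dx":-0.002,"dy":0,"dz":0,"wx":0,"wy":0,"wz":0,"claw":0.4},{"dx":0,"dy":0,"dz":0,"wx":0,"wy":0,"wz":0,"claw":0.4},{"dx":0,"dy":0,"dz":0.01,"wx":0,"wy":0,"wz":0,"claw":0.4},{"dx":0,"dy":0,"dz":0.015,"wx":0,"wy":0,"wz":0,"claw":0.4},{"dx":0,"dy":0,"dz":0,"wx":0,"wy":0,"wz":0,"claw":0.4},{"dx":0,"dy":0,"dz":0,"wx":0,"wy":0,"wz":0,"claw":0.05},{"dx":0,"dy":0,"dz":0,"wx":0,"wy":0,"wz":0,"claw":0.05},{"dx":0,"dy":0,"dz":0,"wx":0,"wy":0,"wz":0,"claw":0.05},{"dx":0,"dy":0,"dz":0,"wx":0,"wy":0,"wz":0,"claw":0.05}], "grip_force": 5}}

```text
clock: 4.65
tool_pos: [0.4021, 0.1325, 0.1075]
eef_rot: [1.0, 0.023, 0.001, -0.001]
contact_force: [-1.0, 2.7, 1.1]
opening: 0.126
```

```bash
python3 -c "
from h import *
from plant import r,snapshot
go(lip(0,1.85))
import cv2
s=snapshot('scene');a=s['color'][...,::-1][150:270,190:350]
cv2.imwrite('pics/p8.png',cv2.resize(a,(800,600),interpolation=2))
"
```

```text
t 4.65 rack pos mm [ 32.5  -1.5 107.5] tool x [-1.    -0.     0.001] z [-0.001 -0.001 -1.   ] open 0.126 F [-1.   2.7  1.1]
tool shift mm to target [ -0.1   1.5 -21.1]
```

View pics/p8.png

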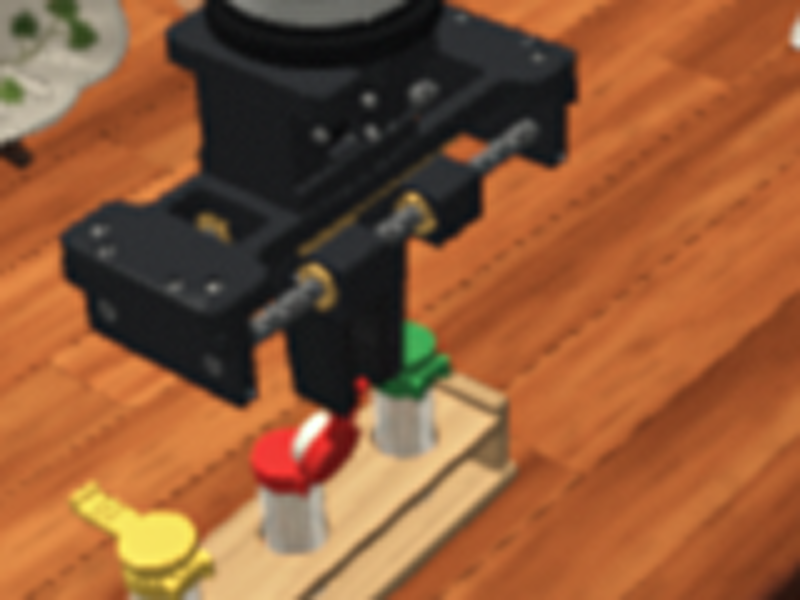

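Request:
{"op": "drive_tool", "data": {"commands": [{"dx":0.006,"dy":0.001,"dz":-0.0017,"wx":0,"wy":0,"wz":0,"claw":0.05},{"dx":0.006,"dy":0,"dz":-0.0017,"wx":0,"wy":0,"wz":0,"claw":0.05},{"dx":0.0063,"dy":0,"dz":0,"wx":0,"wy":0,"wz":0,"claw":0.05},{"dx":0.0063,"dy":0,"dz":0,"wx":0,"wy":0,"wz":0,"claw":0.05},{"dx":0.006,"dy":0,"dz":0.0014,"wx":0,"wy":0,"wz":0,"claw":0.05},{"dx":0.006,"dy":0,"dz":0.0014,"wx":0,"wy":0,"wz":0,"claw":0.05},{"dx":0.0056,"dy":0,"dz":0.003,"wx":0,"wy":0,"wz":0,"claw":0.05},{"dx":0.0056,"dy":0,"dz":0.003,"wx":0,"wy":0,"wz":0,"claw":0.05},{"dx":0.0047,"dy":0,"dz":0.004,"wx":0,"wy":0,"wz":0,"claw":0.05},{"dx":0.0047,"dy":0,"dz":0.004,"wx":0,"wy":0,"wz":0,"claw":0.05},{"dx":0,"dy":0,"dz":0,"wx":0,"wy":0,"wz":0,"claw":0.05}], "grip_force": 6}}

```text
clock: 5.8
tool_pos: [0.4615, 0.1353, 0.0937]
eef_rot: [1.0, 0.023, 0.002, -0.002]
contact_force: [1.5, 6.1, 1.9]
opening: 0.133
```

```bash
python3 -c "
from h import *
from plant import r,snapshot
go(lip(0,.6))
import cv2
s=snapshot('scene');a=s['color'][...,::-1][150:270,190:350]
cv2.imwrite('pics/p9.png',cv2.resize(a,(800,600),interpolation=2))
"
```

```text
t 5.8 rack pos mm [-26.9  -1.6  93.7] tool x [-1.    -0.     0.004] z [-0.004 -0.003 -1.   ] open 0.133 F [1.5 6.1 1.9]
tool shift mm to target [ -5.4   1.5 -22.8]
```

View pics/p9.png

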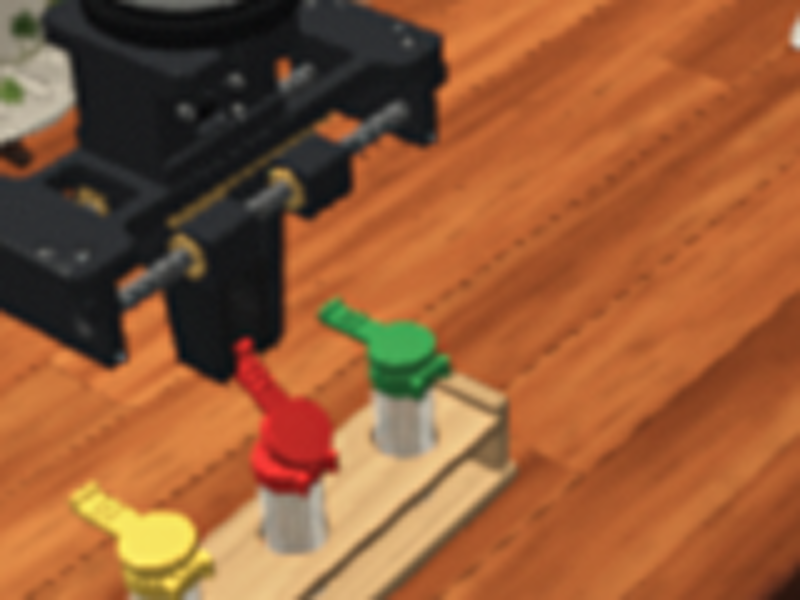

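Request:
{"op": "drive_tool", "data": {"commands": [{"dx":0,"dy":0.0015,"dz":0,"wx":0,"wy":0,"wz":0,"claw":0.35},{"dx":0,"dy":0,"dz":0,"wx":0,"wy":0,"wz":0,"claw":0.35},{"dx":0,"dy":0,"dz":-0.015,"wx":0,"wy":0,"wz":0,"claw":0.35},{"dx":0,"dy":0,"dz":-0.02,"wx":0,"wy":0,"wz":0,"claw":0.35},{"dx":0,"dy":0,"dz":0,"wx":0,"wy":0,"wz":0,"claw":0},{"dx":0,"dy":0,"dz":0,"wx":0,"wy":0,"wz":0,"claw":0},{"dx":0,"dy":0,"dz":0,"wx":0,"wy":0,"wz":0,"claw":0},{"dx":0,"dy":0,"dz":0.015,"wx":0,"wy":0,"wz":0,"claw":0},{"dx":0,"dy":0,"dz":0.01,"wx":0,"wy":0,"wz":0,"claw":0},{"dx":0,"dy":0,"dz":0.01,"wx":0,"wy":0,"wz":0,"claw":0},{"dx":0,"dy":0,"dz":0,"wx":0,"wy":0,"wz":0,"claw":0}], "grip_force": 6}}

```text
clock: 6.95
tool_pos: [0.4582, 0.1313, 0.0922]
eef_rot: [1.0, 0.023, -0.001, 0.001]
contact_force: [-0.5, 0.7, 0.8]
opening: 0.005
```

```bash
python3 -c "
from h import *
go([-.030,0,.067])"
```

```text
t 6.95 rack pos mm [-23.5   2.3  92.2] tool x [-1.     0.001 -0.002] z [ 0.002  0.001 -1.   ] open 0.005 F [-0.5  0.7  0.8]
tool shift mm to target [ 6.6 -2.3 25.2]
```

Request:
{"op": "drive_tool", "data": {"commands": [{"dx":0.003,"dy":-0.002,"dz":0.004,"wx":0,"wy":0,"wz":0,"claw":0},{"dx":0,"dy":0,"dz":0.004,"wx":0,"wy":0,"wz":0,"claw":0},{"dx":0,"dy":0,"dz":0.004,"wx":0,"wy":0,"wz":0,"claw":0},{"dx":0,"dy":0,"dz":0.004,"wx":0,"wy":0,"wz":0,"claw":0},{"dx":0,"dy":0,"dz":0,"wx":0,"wy":0,"wz":0,"claw":0}], "grip_force": 6}}

```text
clock: 7.45
tool_pos: [0.4613, 0.1337, 0.0771]
eef_rot: [1.0, 0.023, -0.001, 0.0]
contact_force: [0.4, -0.2, -0.4]
opening: 0.004
```

Request:
{"op": "drive_tool", "data": {"commands": [{"dx":0,"dy":0,"dz":0.003,"wx":0,"wy":0,"wz":0,"claw":0},{"dx":0,"dy":0,"dz":0.003,"wx":0,"wy":0,"wz":0,"claw":0},{"dx":0,"dy":0,"dz":0.002,"wx":0,"wy":0,"wz":0,"claw":0},{"dx":0,"dy":0,"dz":0,"wx":0,"wy":0,"wz":0,"claw":0}], "grip_force": 6}}

```text
clock: 7.85
tool_pos: [0.4619, 0.1338, 0.0694]
eef_rot: [1.0, 0.023, -0.0, 0.0]
contact_force: [0.3, 1.4, -0.1]
opening: 0.0
```

```bash
python3 -c "
from h import *
from plant import r,snapshot
go([-.030,0,.067])
import cv2
s=snapshot('scene');a=s['color'][...,::-1][150:270,190:350]
cv2.imwrite('pics/p10.png',cv2.resize(a,(800,600),interpolation=2))
"
```

```text
t 7.85 rack pos mm [-27.2   0.   69.4] tool x [-1.     0.001 -0.   ] z [ 0.  0. -1.] open 0.0 F [ 0.3  1.4 -0.1]
tool shift mm to target [ 2.8 -0.   2.4]
```

View pics/p10.png

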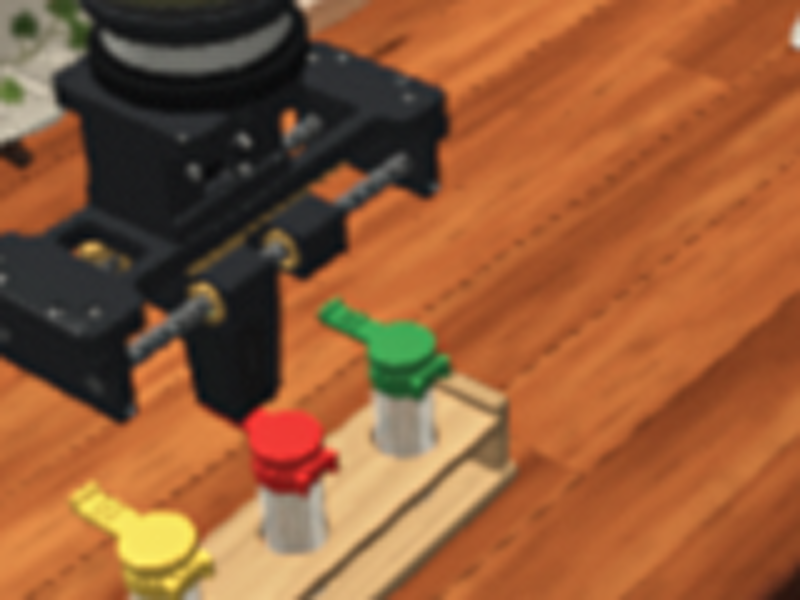

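Request:
{"op": "drive_tool", "data": {"commands": [{"dx":0,"dy":0,"dz":0.003,"wx":0,"wy":0,"wz":0,"claw":0},{"dx":0,"dy":0,"dz":0.003,"wx":0,"wy":0,"wz":0,"claw":0},{"dx":0,"dy":0,"dz":0,"wx":0,"wy":0,"wz":0,"claw":0}], "grip_force": 6}}

```text
clock: 8.2
tool_pos: [0.4625, 0.1338, 0.0664]
eef_rot: [1.0, 0.023, 0.001, -0.0]
contact_force: [-4.6, -0.9, 34.1]
opening: 0.002
```

Request:
{"op": "drive_tool", "data": {"commands": [{"dx":0,"dy":0,"dz":-0.005,"wx":0,"wy":0,"wz":0,"claw":0},{"dx":0,"dy":0,"dz":-0.02,"wx":0,"wy":0,"wz":0,"claw":0},{"dx":0,"dy":0,"dz":-0.03,"wx":0,"wy":0,"wz":0,"claw":0},{"dx":0.005,"dy":0.017,"dz":0,"wx":0,"wy":0,"wz":0,"claw":0.35},{"dx":0.005,"dy":0.017,"dz":0,"wx":0,"wy":0,"wz":0,"claw":0.35},{"dx":0.005,"dy":0.017,"dz":0,"wx":0,"wy":0,"wz":0,"claw":0.35},{"dx":0.005,"dy":0.017,"dz":0,"wx":0,"wy":0,"wz":0,"claw":0.35},{"dx":0,"dy":0,"dz":0,"wx":0,"wy":0,"wz":0,"claw":0.35},{"dx":0,"dy":0,"dz":0,"wx":0,"wy":0,"wz":0,"claw":0.35}], "grip_force": 6}}

```text
clock: 9.1
tool_pos: [0.4845, 0.067, 0.1185]
eef_rot: [1.0, 0.023, -0.0, -0.0]
contact_force: [0.4, 0.3, 0.3]
opening: 0.35
```

```bash
python3 -c "
from h import *
from plant import r,snapshot
go([-.034,.068,.053])
import cv2
s=snapshot('scene');a=s['color'][...,::-1][150:270,190:350]
cv2.imwrite('pics/p11.png',cv2.resize(a,(800,600),interpolation=2))
"
```

```text
t 9.1 rack pos mm [-46.7  67.8 118.5] tool x [-1.     0.001 -0.001] z [ 0.001 -0.    -1.   ] open 0.35 F [0.4 0.3 0.3]
tool shift mm to target [-12.7   0.3  65.5]
```

View pics/p11.png

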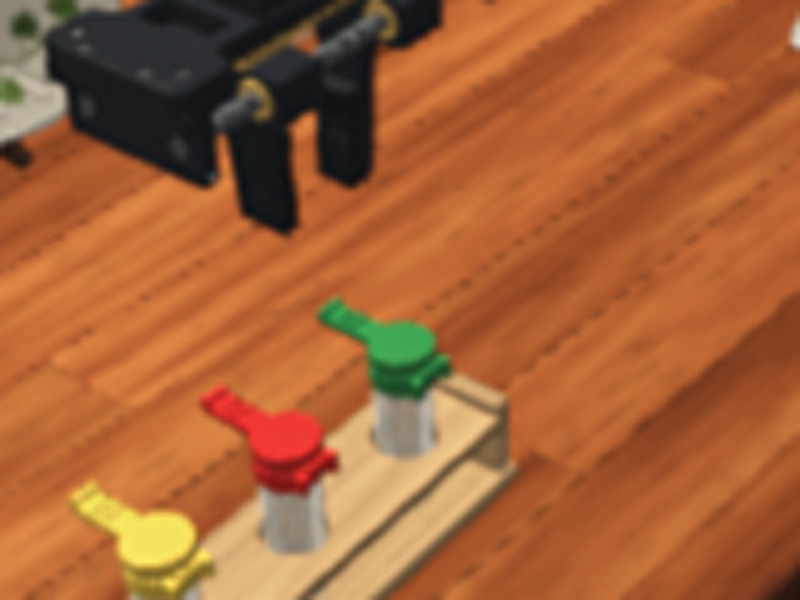

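Request:
{"op": "drive_tool", "data": {"commands": [{"dx":-0.013,"dy":0,"dz":0,"wx":0,"wy":0,"wz":0,"claw":0.35},{"dx":0,"dy":0,"dz":0.02,"wx":0,"wy":0,"wz":0,"claw":0.35},{"dx":0,"dy":0,"dz":0.02,"wx":0,"wy":0,"wz":0,"claw":0.35},{"dx":0,"dy":0,"dz":0.015,"wx":0,"wy":0,"wz":0,"claw":0.35},{"dx":0,"dy":0,"dz":0.011,"wx":0,"wy":0,"wz":0,"claw":0.35},{"dx":0,"dy":0,"dz":0,"wx":0,"wy":0,"wz":0,"claw":0.35},{"dx":0,"dy":0,"dz":0,"wx":0,"wy":0,"wz":0,"claw":0.05},{"dx":0,"dy":0,"dz":0,"wx":0,"wy":0,"wz":0,"claw":0.05},{"dx":0,"dy":0,"dz":0,"wx":0,"wy":0,"wz":0,"claw":0.05},{"dx":0,"dy":0,"dz":0,"wx":0,"wy":0,"wz":0,"claw":0.05}], "grip_force": 6}}

```text
clock: 10.15
tool_pos: [0.4725, 0.0661, 0.0532]
eef_rot: [1.0, 0.023, 0.001, -0.0]
contact_force: [-0.4, -0.0, 2.4]
opening: 0.135
```

Request:
{"op": "drive_tool", "data": {"commands": [{"dx":-0.001,"dy":0,"dz":-0.006,"wx":0,"wy":0,"wz":0,"claw":0.05},{"dx":-0.002,"dy":0,"dz":-0.0057,"wx":0,"wy":0,"wz":0,"claw":0.05},{"dx":-0.0026,"dy":0,"dz":-0.0055,"wx":0,"wy":0,"wz":0,"claw":0.05},{"dx":-0.0032,"dy":0,"dz":-0.0051,"wx":0,"wy":0,"wz":0,"claw":0.05},{"dx":-0.0039,"dy":0,"dz":-0.0047,"wx":0,"wy":0,"wz":0,"claw":0.05},{"dx":-0.0043,"dy":0,"dz":-0.0041,"wx":0,"wy":0,"wz":0,"claw":0.05},{"dx":-0.0049,"dy":0,"dz":-0.0036,"wx":0,"wy":0,"wz":0,"claw":0.05},{"dx":-0.0052,"dy":0,"dz":-0.0029,"wx":0,"wy":0,"wz":0,"claw":0.05}], "grip_force": 6}}

```text
clock: 10.95
tool_pos: [0.4448, 0.0648, 0.0906]
eef_rot: [1.0, 0.023, 0.0, 0.0]
contact_force: [1.1, -1.4, -1.2]
opening: 0.128
```

Request:
{"op": "drive_tool", "data": {"commands": [{"dx":-0.0056,"dy":0,"dz":-0.0024,"wx":0,"wy":0,"wz":0,"claw":0.05},{"dx":-0.0059,"dy":0,"dz":-0.0015,"wx":0,"wy":0,"wz":0,"claw":0.05},{"dx":-0.006,"dy":0,"dz":-0.0008,"wx":0,"wy":0,"wz":0,"claw":0.05},{"dx":-0.006,"dy":0,"dz":0,"wx":0,"wy":0,"wz":0,"claw":0.05},{"dx":-0.0048,"dy":0,"dz":0.0006,"wx":0,"wy":0,"wz":0,"claw":0.05},{"dx":-0.0048,"dy":0,"dz":0.0009,"wx":0,"wy":0,"wz":0,"claw":0.05},{"dx":-0.003,"dy":0,"dz":0.001,"wx":0,"wy":0,"wz":0,"claw":0.05},{"dx":0,"dy":0,"dz":0,"wx":0,"wy":0,"wz":0,"claw":0.05},{"dx":0,"dy":0,"dz":0,"wx":0,"wy":0,"wz":0,"claw":0.05}], "grip_force": 6}}

```text
clock: 11.85
tool_pos: [0.4077, 0.063, 0.0922]
eef_rot: [1.0, 0.023, -0.001, 0.0]
contact_force: [-0.4, -1.9, 1.4]
opening: 0.139
```

Still gripped; release, lift straight up and check.

Request:
{"op": "drive_tool", "data": {"commands": [{"dx":0,"dy":0,"dz":0,"wx":0,"wy":0,"wz":0,"claw":0.4},{"dx":0,"dy":0,"dz":0,"wx":0,"wy":0,"wz":0,"claw":0.4},{"dx":0,"dy":0,"dz":0,"wx":0,"wy":0,"wz":0,"claw":0.4},{"dx":0,"dy":0,"dz":-0.02,"wx":0,"wy":0,"wz":0,"claw":0.4},{"dx":0,"dy":0,"dz":-0.03,"wx":0,"wy":0,"wz":0,"claw":0.4},{"dx":0,"dy":0,"dz":-0.04,"wx":0,"wy":0,"wz":0,"claw":0.4},{"dx":0,"dy":0,"dz":0,"wx":0,"wy":0,"wz":0,"claw":0.4}], "grip_force": 6}}

```text
clock: 12.55
tool_pos: [0.4115, 0.0641, 0.1859]
eef_rot: [1.0, 0.023, 0.004, -0.001]
contact_force: [0.3, -0.1, -0.3]
opening: 0.402
```

```bash
python3 -c "
from h import *
from plant import r,snapshot
go([0,.07,.2])
import cv2
s=snapshot('scene');a=s['color'][...,::-1][150:270,190:350]
for x in(1.2,1.4,1.6,1.8):print(x,(proj(s,pt(V,lip(.07,x,-.054,.006)))-[190,150])*5)
cv2.imwrite('pics/p12.png',cv2.resize(a,(800,600),interpolation=2))
"
```

```text
t 12.55 rack pos mm [ 26.3  67.3 185.9] tool x [-1.     0.001  0.008] z [-0.008 -0.002 -1.   ] open 0.402 F [ 0.3 -0.1 -0.3]
tool shift mm to target [ 26.5   2.7 -13.9]
1.2 [401.67141839 253.1437473 ]
1.4 [423.04005415 259.19306203]
1.6 [445.16577163 269.9934261 ]
1.8 [467.05522561 285.14736601]
```

View pics/p12.png

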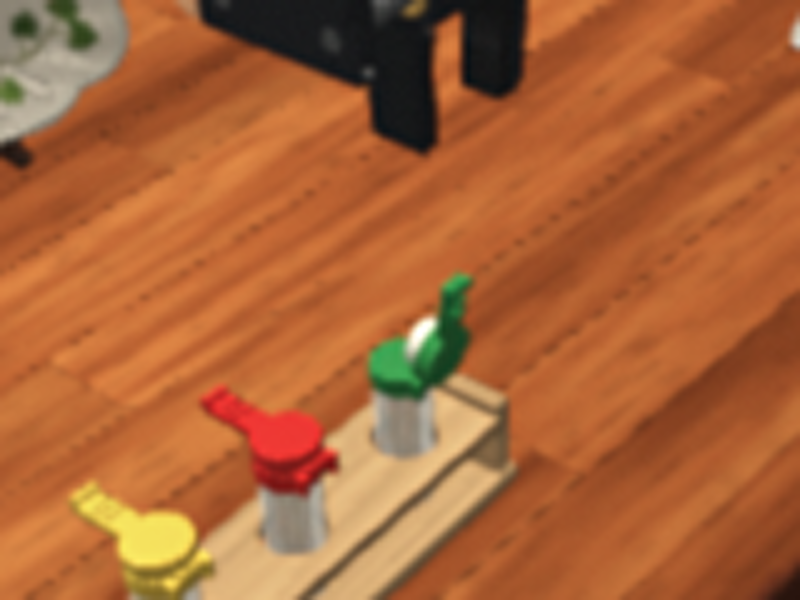

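Green lip tip at (458,280), about 1.7 rad. The red and yellow caps are shut and the gripper is clear.

```bash
python3 -c "
from plant import r
print(r.finish_job())"
```

```text
the job is handed in; nothing more can be done
None
```

I pressed the red cap shut, then flipped the green cap open, and handed the job in at about 12.6 s of the 45 s. It gave no verdict.

- **Red cap:** I pinched its lip, swung it over, and pressed it down with closed fingers until the wrist read about 34 N. The last picture shows it shut.
- **Green cap:** I pinched the lip across its width, swung it up along its arc and let go. Its lip tip in the last picture puts it at about 1.7 rad, past upright.
- **Yellow cap and gripper:** The yellow cap looks shut in the last picture. The gripper is clear above the tubes, and the wrist force is near zero.

**What disagreed:** The fingertips sat about 40 mm higher than the TCP reading and the stated 11 mm tip offset imply. My first pinch on the red lip closed above it and missed. I lowered the tool until the jaws caught the lip, then set the green grasp height from where the fingers touched the shut red cap.

I viewed 12 pictures, two over the budget of 10.

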